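# Seat a stepped jaw blank in the corner of a magnetic chuck and hold it for clamping

## Task

The stepped steel jaw blank lies askew on the magnetic chuck: press the blue release (demagnetise) button on the chuck's control box fully down and let it come back up before you move the blank, and never press the green magnet-on button. Then bring the blank home so that it lies flat on the chuck with its plain back face flush against the back rail and its left end up against the brass stop block. Finish while still holding it there with one firm diagonal push, down onto the chuck and into the rail together, without letting go, so that I can switch the magnet on; leave all the other things where they are.

Things in the scene. Friction and masses are not known exactly. Their poses are not given: they have to be found in the camera images.
- jaw: workpiece: loose black steel stepped vice-jaw blank, 40 (own x) x 90 (y) x 34 mm (z), 0.6 to 0.8 kg, sliding easily on the oiled chuck (friction about 0.2). Origin: centre of its underside. Front half (own x -20 to 0 mm) is a ledge 18 mm high; on the rear half (x 0 to +20) a rib rises to 34 mm. Plain back face at x = +20. At the start the ledge faces the robot, yaw within 0.35 rad of the chuck's
- jaw_step (a point): point on the jaw blank: middle of the inner corner of its step, where the level ledge (18 mm above the underside, 20 mm deep) meets the rib's upright wall (16 mm high); axes as the jaw's
- jaw_back (a point): point on the jaw blank: middle of the lower edge of its plain back face
- jaw_end (a point): point on the jaw blank: middle of its left end face (own y = +45 mm, the end that goes against the stop), 10 mm above the underside; the right end is at own y = -45 mm
- chuck: the electromagnetic chuck, fixed on the bench: grey base and bright steel face with fine brass lines, 150 (own x) x 300 mm (own y), flat face 60 mm above the bench. Origin at the centre of its underside on the bench; own x points from the front edge (robot side) to the back rail, own y to the left end
- face: the chuck's pole face, the flat steel plate on which the jaw blank lies, 150 x 300 x 17 mm, fixed; origin at the centre of the plate's underside, 43 mm above the bench, so its top is 17 mm above the origin
- rail: the chuck's back rail (the fence): dark steel bar 12 x 300 mm along the far long edge of the chuck, standing 20 mm above the face, fixed. Origin in the plane of its inner upright face (chuck's own x = +75 mm), middle of its length, 20 mm above the bench; x points out of the chuck, y along the rail
- stop: the end stop: brass block hooked over the rail towards its left end, fixed, standing 30 mm high and reaching 34 mm in from the rail over the face, 16 mm thick. Origin on its locating face (the upright face towards the right, -y), at the rail's inner face and at the level of the chuck's face; axes as the chuck's. It sits at a different place along the rail each time
- controller: the chuck's control box, fixed on the bench to the left or to the right of the chuck: light grey box 130 (own x) x 180 (own y) mm, top 80 mm above the bench, origin at the centre of its underside. On top, in the front half: the blue button at own y +42 mm, the green one at own y -42 mm; in the rear half a small black knob (left) and an amber lamp (right), 15 mm high
- release_top (a point): centre of the top of the blue release button (cap 28 mm across, standing 22 mm above the box's top, moves with the cap)
- release (a joint): travel of the blue release button: 0 up, 0.006 m fully down; spring back, about 5 N when fully down
- magnet_on_top (a point): centre of the top of the green magnet-on button, 84 mm from the blue one, same build; leave it alone
- magnet_on (a joint): travel of the green button: 0 up, 0.006 m fully down
- spacer: bystander: aluminium spacer block 25 x 50 x 25 mm lying on the chuck's face at its front left corner; origin at the centre of its underside
- holder_a: bystander: steel cutter holder, 63 mm across, 100 mm high, standing in the black tray on the side of the chuck opposite the control box; origin at the centre of its foot
- holder_b: bystander: a second such cutter holder in the same tray
- spray_can: bystander: white spray can with a green band and red cap, 62 mm across, 170 mm high, standing behind the left one of control box and tray; origin at the centre of its foot
- oil_bottle: bystander: blue oil bottle with a black spout, 68 mm across, 154 mm high, standing behind the right one of control box and tray; origin at the centre of its foot
- mallet: bystander: soft-face mallet, 240 mm long, 47 mm high, lying in front of the chuck to the right; origin under the middle of it
- spanner: bystander: spanner 200 mm long, 8 mm high, lying in front of the chuck to the left; origin under the middle of it
Mind the look-alikes: they are no part of the job. There is more than one size of the controller; the one meant has the size given above. Of the things shaped like the jaw, the black one is meant.

How it is judged:
By the outcome, as a careful person would: the job done as asked, in the order asked, and still so for the second after the job is handed in, while the arm keeps its last pose, push and grip.
It also fails if it takes over 72 s, if anything falls off the work surface, if the arm or the gripper's body presses on something with over 40 N, if the wrist force passes 120 N, or if a joint passes its speed limit or range.

## Robot

A 6-joint arm with a two-finger parallel gripper is mounted at the origin on the work surface. World frame = base frame: x ahead of the robot, y to its left, z up, the work surface at z = 0. Lengths are in m, angles in degrees, forces in N, time in s.
With the tool pointing down it reaches from about 0.35 to 0.875 m from the base axis. Payload 4.2 kg.
Tool frame: the origin (TCP) lies midway between the tips of the shut fingers; the grasp point (between the pads) lies 19 mm behind it; x points along the fingers, y is the direction in which the jaws open and shut, and the axes are right-handed (so a half turn about x gives the same grasp; the last joint's range is limited). The gripper opens to 87 mm and grips with 3 to 60 N. Pads are 19 mm wide; open, the fingers measure 117 mm over their backs; the gripper's body (75 mm by 190 mm) begins 51 mm behind the grasp point.
Start: joints at [86.207, 22.042, 0.453, 0, -68.411, -14.817], TCP at [0.199, 0.592, 0.223] pointing down, gripper open.
Joint ranges: [-179.83, 179.83], [-69.29, 118.12], [-61.27, 80.66], [-181.25, 117.63], [-171.15, -9.14], [-177.46, 177.46]. Speed limits (degrees/s): [159.86, 159.86, 180, 180, 180, 180].

## Interface

Orientations are given as a 3x3 rotation matrix whose columns are the frame's x, y, z axes.
In Python, from station import r gives the robot as it stands.
- The arm moves only by the tool play_rows, never from a script. Its argument "plan" is a list that holds one entry, the list of rows, each a list of 6 numbers: the shift along the tool's x, y, z in cm, then the turn, a rotation vector about the tool's x, y, z in units of 10 degrees (1.0 is 10 degrees). A call has 1 to 5 rows; each row is the pose to reach, as a shift and turn from the pose commanded when the call began, along the tool's axes at that moment; what a row does not reach only later rows make up. A row lasts 1/8 s, in which the tool goes at most 62.5 mm and 10.7 degrees, less where a joint would pass 70% of its speed; a pose out of reach is approached as far as the arm can. A call with a gripper value outside its range is refused whole. "hand" is the opening, from 0 (shut) to 1 (fully open), set as the call begins (left out, the last holds). The fingers move at their own pace and stop on an object; the grip force is fixed at half the most. Time passes only in rows, so rows that repeat a pose let the fingers close. It gives the time, the measured TCP pose, the force and the opening at its end, in the units of the state.
- r.sense(): the state, without advancing time (a new reading comes with each control period).
- r.capture(name): name is "scene" or "top" or "wrist"; returns (picture, depth): 480x640x3 uint8, blue, green, red; 480x640 float32, m along the optical axis (not along the pixel's ray), 0 where there is no reading.
- r.get_calibration(name): a dict with "vfov" (degrees; the focal length in pixels is half the picture's height over the tangent of half this angle, whatever the lens; pixels are square), "cx", "cy" (the principal point, pixels), "distortion" ([k1, k2, p1, p2, k3] as OpenCV has them; the pictures are not rectified), "rvec" (rotation vector, rad) and "tvec" (3), from world to camera coordinates, as OpenCV has them. Camera axes: x right, y down, z forward; pixel columns grow to the right and rows downward; lengths in m; the calibration is good to about 2 mm. A picture is of the moment at which its call begins: read the wrist's pose just before it. get_calibration takes no time and is no camera call; for the wrist camera it gives the pose at the moment of the call.
- r.finish_job(): hands the job in, once; it reports no verdict.
The state is a dict: "time_s": time; "joints": joint angles; "joint_velocities": joint speeds; "effort": joint torques, N m; "tcp_pos": TCP position; "ee_rot": TCP orientation; "wrist_force": force on the tool from outside, world axes, zero at the start; "moment": the same for the moment, N m; "gripper_width": opening from 0.0 (shut) to 1.0 (fully open).
Only numpy, scipy, OpenCV 4.12 (cv2) and the standard library are available. Lean on these libraries where they do the work, as an engineer would, in place of code of your own. Each camera call takes 0.05 s, during which the arm holds its last target.

## Working session

There is one attempt and no reset: what is moved stays moved. The work goes in short steps, Python scripts to look and compute and a tool call to move; the robot and the scene stay as the last step left them, time stands still between calls to the robot, and variables do not carry over. Pictures are saved under pics/ and viewed, and the job is handed in when it is done.

Besides the shell and the picture viewer there is one more tool, called after "Call:" by a JSON object that holds its "method" and its "body". play_rows: Moves the arm, as the interface text tells. Its arguments: {"type":"object","properties":{"plan":{"type":"array","items":{"type":"array","items":{"type":"array","items":{"type":"number"}}}},"hand":{"type":"number"}},"required":["plan"]}

```bash
ls; mkdir -p pics; python3 - <<'E'
from station import r
import cv2
print(r.sense())
for n in ("scene","top","wrist"):
    p,d=r.capture(n); cv2.imwrite(f"pics/{n}0.png",p)
    import numpy as np
    np.save(f"pics/{n}0.npy",d)
    print(n,r.get_calibration(n))
E
```

```text
pics
{'time_s': 0.0, 'joints': array([ 8.62068315e+01,  2.20929920e+01,  3.79075620e-01, -2.96755095e-02,
       -6.84121218e+01, -1.48164194e+01]), 'joint_velocities': array([ 0.09262765,  0.12932218, -0.0304852 , -0.05310576,  0.02128191,
        0.00894262]), 'effort': array([-4.03326731e-04, -3.90671575e+01,  1.87405872e+01,  4.22015235e+00,
        1.08713572e-02, -1.91518043e-04]), 'tcp_pos': array([0.19923578, 0.59174641, 0.22142953]), 'ee_rot': array([[-6.26072597e-04, -3.19298297e-01, -9.47654054e-01],
       [-2.16305398e-03, -9.47651590e-01,  3.19298896e-01],
       [-9.99997465e-01,  2.24973116e-03, -9.73607590e-05]]), 'wrist_force': array([-0.74140161,  0.30824067,  0.39106961]), 'moment': array([0.02817758, 0.00459435, 0.0034754 ]), 'gripper_width': 1.0020038853537523}
scene {'vfov': 54.35988370915188, 'cx': 315.74672090065934, 'cy': 236.9340004375569, 'distortion': array([0.02049668, 0.        , 0.        , 0.        , 0.        ]), 'rvec': array([ 2.03244416,  1.13238801, -0.51473949]), 'tvec': array([-0.28518443, -0.21368352,  1.41678796])}
top {'vfov': 55.51913180244871, 'cx': 327.03585791203255, 'cy': 243.23032074923415, 'distortion': array([0.02803722, 0.        , 0.        , 0.        , 0.        ]), 'rvec': array([ 2.1923493 , -2.12864271,  0.13102092]), 'tvec': array([-0.01360793,  0.54089398,  1.06899705])}
wrist {'vfov': 62.22659589720864, 'cx': 313.9999898610459, 'cy': 238.67258414415156, 'distortion': array([-0.06063228,  0.        ,  0.        ,  0.        ,  0.        ]), 'rvec': array([-1.73488151,  2.41429461,  0.31103651]), 'tvec': array([ 0.62392983, -0.03072213,  0.39000741])}
```

View pics/scene0.png

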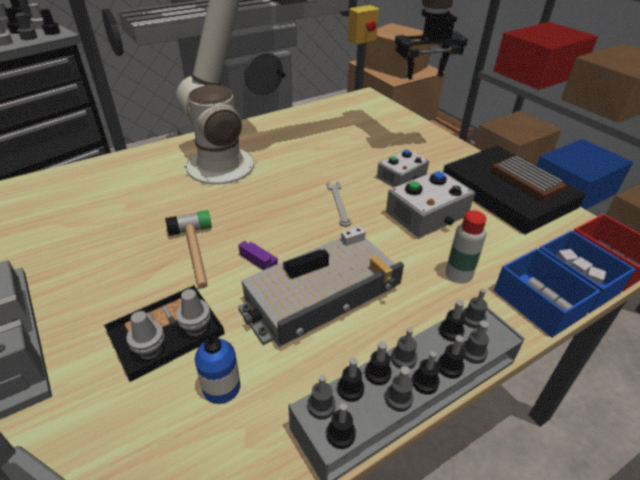

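View pics/top0.png

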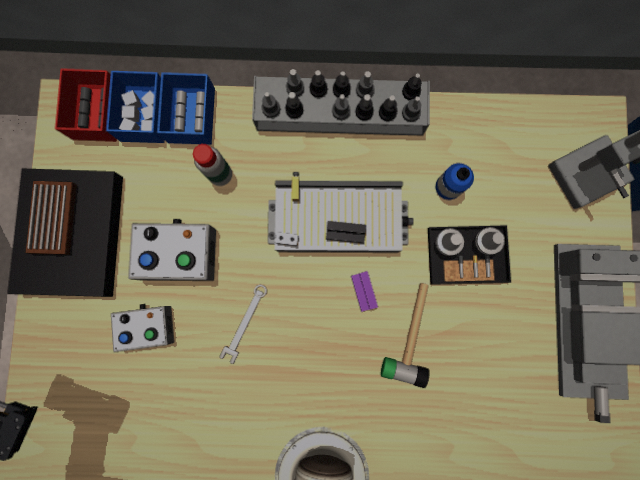

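View pics/wrist0.png

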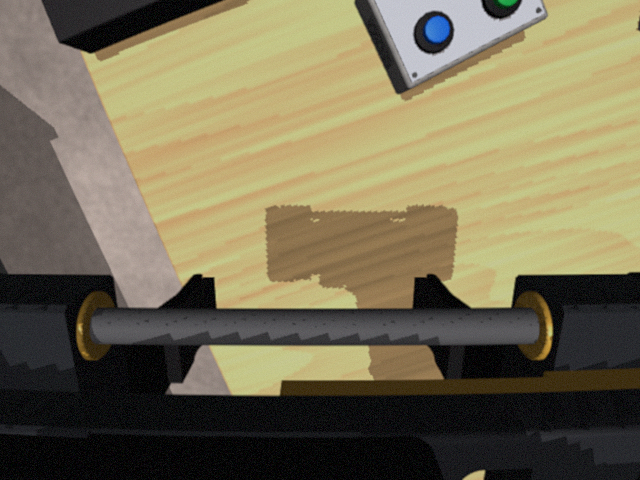

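Candidates, in top-view pixels:
- **Control boxes:** the large one is at (172,252), with blue at (147,260) and green at (185,260). The small look-alike is at (140,329), with blue at (124,338).
- **Jaws:** the black one is on the chuck at (347,231). The purple look-alike is on the bench at (364,291).

I choose the large box and the black jaw. Next I measure them.

```bash
cat > h.py <<'E'
import numpy as np, cv2
def K(c):
    f=240/np.tan(np.radians(c["vfov"]/2)); return np.array([[f,0,c["cx"]],[0,f,c["cy"]],[0,0,1.]])
def cloud(d,c):
    v,u=np.mgrid[0:480,0:640]
    pts=np.stack([u.ravel(),v.ravel()],1).astype(np.float64)
    n=cv2.undistortPoints(pts[:,None],K(c),c["distortion"])[:,0]
    z=d.ravel().astype(float)
    P=np.c_[n*z[:,None],z]
    R=cv2.Rodrigues(c["rvec"])[0]
    W=(P-c["tvec"])@R
    return W.reshape(480,640,3)
def ray(px,c):
    n=cv2.undistortPoints(np.array(px,float).reshape(-1,1,2),K(c),c["distortion"])[:,0]
    R=cv2.Rodrigues(c["rvec"])[0]
    return -R.T@c["tvec"], np.c_[n,np.ones(len(n))]@R
def atz(px,z,c):
    o,d=ray(px,c); return o+d*((z-o[2])/d[:,2])[:,None]
def proj(P,c):
    return cv2.projectPoints(np.array(P,float).reshape(-1,1,3),c["rvec"],c["tvec"],K(c),c["distortion"])[0][:,0]
E
python3 - <<'E'
from station import r
from h import *
np.set_printoptions(precision=4,suppress=True)
cs={n:r.get_calibration(n) for n in("top","scene")}
W=cloud(np.load("pics/top0.npy"),cs["top"]); S=cloud(np.load("pics/scene0.npy"),cs["scene"])
for n,(u,v) in dict(blue=(147,260),green=(185,260),bluesmall=(124,338),jawrib=(347,226),jawledge=(345,236),face=(300,220),rail=(340,184),stop=(296,188),boxtop=(165,245),bench=(250,400),jawpurple=(364,291),spacer=(286,239)).items():
    print(n,W[v-1:v+2,u-1:u+2].reshape(-1,3).mean(0))
for n,(u,v) in dict(blue=(439,178),green=(414,187),face=(340,280),benc=(120,250)).items(): print("S",n,S[v-1:v+2,u-1:u+2].reshape(-1,3).mean(0))
p=cv2.imread("pics/top0.png")
cv2.imwrite("pics/tc.png",cv2.resize(p[165:265,255:420],None,fx=4.8,fy=4.8,interpolation=cv2.INTER_CUBIC))
p=cv2.imread("pics/top0.png")
cv2.imwrite("pics/tc2.png",cv2.resize(p[210:360,100:230],None,fx=4,fy=4,interpolation=cv2.INTER_CUBIC))
E
```

```text
blue [0.483  0.4044 0.1012]
green [0.4768 0.2844 0.2149]
bluesmall [0.3073 0.4552 0.0674]
jawrib [ 0.5745 -0.0421  0.0954]
jawledge [ 0.5539 -0.0388  0.0769]
face [0.5913 0.068  0.0597]
rail [ 0.6761 -0.0239  0.0801]
stop [0.661  0.0781 0.0901]
boxtop [0.5203 0.3746 0.0794]
bench [0.1643 0.1744 0.0001]
jawpurple [ 0.4291 -0.0898  0.0244]
spacer [0.5419 0.0971 0.0837]
S blue [0.4941 0.3983 0.0987]
S green [0.4946 0.3137 0.1011]
S face [ 0.6343 -0.0014  0.0616]
S benc [ 0.2301 -0.3584  0.0031]
```

View pics/tc.png

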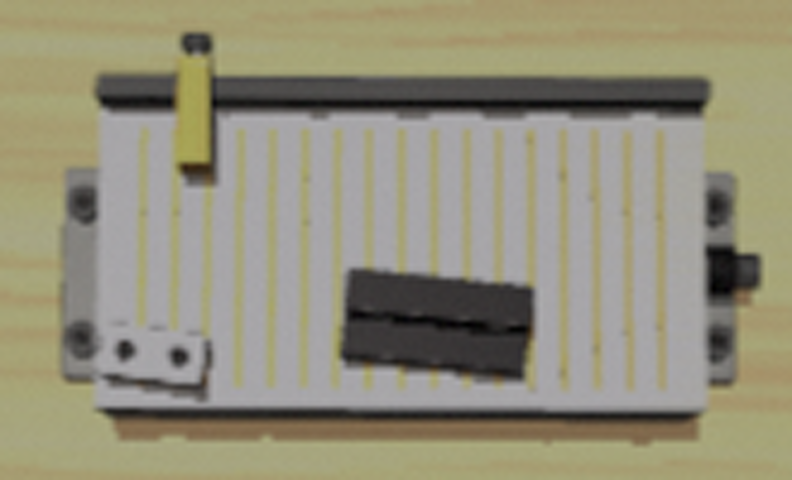

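View pics/tc2.png

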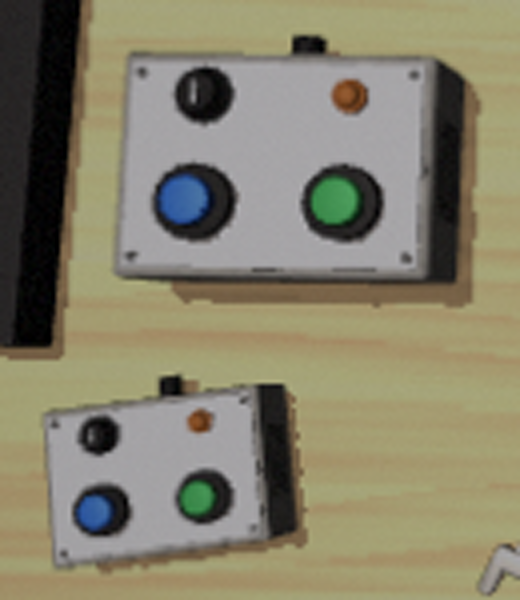

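The crops confirm the large box and the black jaw. In the first crop the jaw has corners at about (352,268), (532,288), (522,378) and (343,360). Now the geometry.

```bash
python3 - <<'E'
from station import r
from h import *
np.set_printoptions(precision=4,suppress=True)
ct=r.get_calibration("top"); cs=r.get_calibration("scene")
T=cloud(np.load("pics/top0.npy"),ct); S=cloud(np.load("pics/scene0.npy"),cs)
a=lambda q,s,o:np.array(q,float)/s-0.5+0.5/s+np.array(o)
print("blue",atz(a((184,201),4,(100,210)),.102,ct),"green",atz(a((333,202),4,(100,210)),.102,ct))
def m(q,z): return atz(a(q,4.8,(255,165)),z,ct)
print("face front L,R",m((98,410),.06),m((705,412),.06))
print("rail front top L,R",m((97,103),.08),m((708,106),.08))
print("rail back top",m((97,76),.08),m((709,79),.08))
print("stop R edge top front,back",m((211,166),.09),m((211,57),.09),m((180,166),.09))
print("rib",m((352,268),.094),m((532,288),.094),m((530,325),.094),m((345,308),.094)); print("ledge",m((522,378),.078),m((343,360),.078))
# depth-based, both views: fits
for nm,C in(("top",T),("scene",S)):
    R=C.reshape(-1,3)
    ok=(R[:,0]>.51)&(R[:,0]<.63)&(R[:,1]>-.13)&(R[:,1]<.05)
    for lab,zl,zh in(("rib",.0885,.1),("ledge",.072,.084)):
        P=R[ok&(R[:,2]>zl)&(R[:,2]<zh)]
        b=cv2.minAreaRect((P[:,:2]*1000).astype(np.float32))
        print(nm,lab,len(P),np.median(P[:,2]),b)
    b=(R[:,0]>.44)&(R[:,0]<.52)&(R[:,1]>.36)&(R[:,1]<.44)&(R[:,2]>.095)&(R[:,2]<.12)
    P=R[b]; print(nm,"blue",len(P),np.median(P,0),P.min(0),P.max(0))
E
```

```text
blue [[0.4831 0.4071 0.102 ]] green [[0.485  0.3244 0.102 ]]
face front L,R [[0.5181 0.124  0.06  ]] [[ 0.5259 -0.173   0.06  ]]
rail front top L,R [[0.6665 0.1286 0.08  ]] [[ 0.674  -0.1696  0.08  ]]
rail back top [[0.68   0.1291 0.08  ]] [[ 0.6875 -0.1699  0.08  ]]
stop R edge top front,back [[0.6348 0.0712 0.09  ]] [[0.6885 0.0731 0.09  ]] [[0.6343 0.0861 0.09  ]]
rib [[0.5863 0.0018 0.094 ]] [[ 0.5792 -0.0843  0.094 ]] [[ 0.5614 -0.0837  0.094 ]] [[0.5669 0.0046 0.094 ]]
ledge [[ 0.5378 -0.0817  0.078 ]] [[0.544  0.0048 0.078 ]]
top rib 353 0.09389085073019678 ((572.8410034179688, -41.34402847290039), (89.65729522705078, 21.374736785888672), 84.86128234863281)
top ledge 357 0.07800721007626309 ((553.1448974609375, -39.9461555480957), (89.489990234375, 21.01348876953125), 85.80817413330078)
top blue 130 [0.4832 0.4062 0.1012] [0.4674 0.3862 0.095 ] [0.4988 0.4268 0.1063]
scene rib 397 0.09553642754511106 ((572.759765625, -42.74892044067383), (90.6800765991211, 23.80994415283203), 86.24266815185547)
scene ledge 248 0.07934542714670476 ((563.1953125, -42.481712341308594), (89.6915283203125, 44.0035514831543), 86.77059936523438)
scene blue 94 [0.4868 0.4007 0.1021] [0.4662 0.386  0.0951] [0.5048 0.4222 0.1078]
```

Call:
{"method": "play_rows", "body": {"plan": [[[1, 1.5, -6, 0, 0, 0], [2, 3, -12, 0, 0, 0], [3.5, 4.5, -18, 0, 0, 0], [4.5, 6.5, -24, 0, 0, 0], [5.5, 7.7, -30, 0, 0, 0]]], "hand": 0}}

```text
time_s: 0.78
tcp_pos: [0.4582, 0.4233, 0.1675]
ee_rot: [[-0.0, -0.319, -0.948], [-0.0, -0.948, 0.319], [-1.0, 0.0, 0.0]]
wrist_force: [0.7, 1.0, 0.5]
gripper_width: 0.517
```

Call:
{"method": "play_rows", "body": {"plan": [[[0.5, 0.9, -3.0, 0, 0, 0], [0.5, 0.9, -3.0, 0, 0, 0], [0.5, 0.9, -3.0, 0, 0, 0]]]}}

```text
time_s: 1.15
tcp_pos: [0.4823, 0.4069, 0.1628]
ee_rot: [[-0.0, -0.319, -0.948], [-0.0, -0.948, 0.319], [-1.0, 0.0, 0.0]]
wrist_force: [-0.7, 0.2, -0.4]
gripper_width: 0.173
```

```bash
python3 - <<'E'
from station import r
from h import *
np.set_printoptions(precision=4,suppress=True)
s=r.sense(); print(s["time_s"],s["tcp_pos"],s["ee_rot"],s["wrist_force"],s["gripper_width"],s["joints"])
c=r.get_calibration("wrist");p,d=r.capture("wrist"); cv2.imwrite("pics/w1.png",p); np.save("pics/w1.npy",d)
print(proj([s["tcp_pos"],[s["tcp_pos"][0],s["tcp_pos"][1],.102],[.4845,.405,.102]],c))
C=cloud(d,c).reshape(-1,3)
hsv=cv2.cvtColor(p,cv2.COLOR_BGR2HSV)
m=cv2.inRange(hsv,(100,120,60),(130,255,255)).ravel()>0
P=C[m]; P=P[(P[:,2]>.09)&(P[:,2]<.11)]; print(len(P), P.mean(0) if len(P) else 0,P.min(0),P.max(0))
E
```

```text
1.15 [0.4823 0.4069 0.1628] [[-0.0003 -0.3191 -0.9477]
 [-0.0001 -0.9477  0.3191]
 [-1.      0.0002  0.0003]] [-0.6965  0.2056 -0.4309] 0.172617401935537 [ 54.8207  25.1977  -3.4845  -0.0117 -61.3338  16.5792]
[[313.8899 297.9232]
 [313.8082 256.4791]
 [315.6962 252.02  ]]
1790 [0.4862 0.4085 0.1003] [0.4686 0.3951 0.0901] [0.4992 0.4242 0.1039]
```

View pics/w1.png

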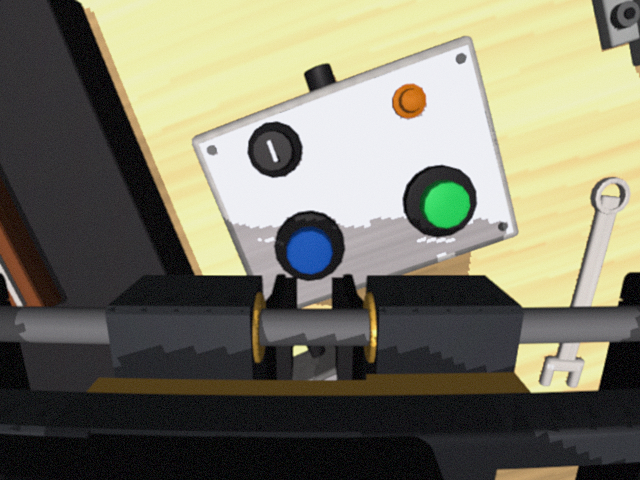

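Call:
{"method": "play_rows", "body": {"plan": [[[3, -0.2, -0.3, 0, 0, 0], [5.5, -0.2, -0.3, 0, 0, 0], [6.2, -0.2, -0.3, 0, 0, 0], [6.5, -0.2, -0.3, 0, 0, 0], [6.5, -0.2, -0.3, 0, 0, 0]]]}}

```text
time_s: 1.82
tcp_pos: [0.4861, 0.4085, 0.0993]
ee_rot: [[0.001, -0.318, -0.948], [0.001, -0.948, 0.318], [-1.0, -0.002, -0.001]]
wrist_force: [-1.8, -0.1, 2.5]
gripper_width: 0.004
```

Call:
{"method": "play_rows", "body": {"plan": [[[0.15, 0, 0, 0, 0, 0], [0.25, 0, 0, 0, 0, 0], [0.25, 0, 0, 0, 0, 0]]]}}

```text
time_s: 2.2
tcp_pos: [0.4864, 0.4085, 0.0965]
ee_rot: [[0.001, -0.319, -0.948], [0.002, -0.948, 0.319], [-1.0, -0.002, -0.001]]
wrist_force: [-3.7, 1.6, 5.3]
gripper_width: 0.009
```

Call:
{"method": "play_rows", "body": {"plan": [[[0.15, 0, 0, 0, 0, 0], [0.3, 0, 0, 0, 0, 0], [0.3, 0, 0, 0, 0, 0]]]}}

```text
time_s: 2.58
tcp_pos: [0.4865, 0.4085, 0.0962]
ee_rot: [[0.002, -0.318, -0.948], [0.002, -0.948, 0.318], [-1.0, -0.003, -0.002]]
wrist_force: [-8.0, -1.2, 15.9]
gripper_width: 0.008
```

Call:
{"method": "play_rows", "body": {"plan": [[[-2, 0, 0, 0, 0, 0], [-6.8, 0, 0, 0, 0, 0], [-6.8, 0, 0, 0, 0, 0]]], "hand": 0.5}}

```text
time_s: 2.95
tcp_pos: [0.4885, 0.4096, 0.1648]
ee_rot: [[0.007, -0.319, -0.948], [0.007, -0.948, 0.319], [-1.0, -0.009, -0.004]]
wrist_force: [-0.4, -1.1, 0.6]
gripper_width: 0.258
```

```bash
python3 - <<'E'
from station import r
from h import *
np.set_printoptions(precision=4,suppress=True)
s=r.sense(); print(s["time_s"],s["tcp_pos"],s["wrist_force"])
c=r.get_calibration("top");p,d=r.capture("wrist"); cw=r.get_calibration("wrist")
cv2.imwrite("pics/w2.png",p)
C=cloud(d,cw); R=C.reshape(-1,3)
hsv=cv2.cvtColor(p,cv2.COLOR_BGR2HSV)
m=cv2.inRange(hsv,(100,120,60),(130,255,255)).ravel()>0
P=R[m]; P=P[(P[:,2]>.085)&(P[:,2]<.11)]; print(len(P), np.median(P,0))
S=r.capture("scene");cs=r.get_calibration("scene")
# path plan
from scipy.spatial.transform import Rotation as Ro
Rc=np.array([[0,-.319,-.948],[0,-.948,.319],[-1,0,0]])
a=np.radians(175.3) # tool y direction
Rt=np.array([[0,np.cos(a),np.sin(a)*-1],[0,np.sin(a),np.cos(a)],[-1,0,0]]); Rt[:,2]=np.cross(Rt[:,0],Rt[:,1])
print(np.linalg.det(Rt),(Ro.from_matrix(Rc.T@Rt).as_rotvec(degrees=True))/10)
for t in ([.573,-.042,.16],): print((Rc.T@(np.array(t)-s["tcp_pos"]))*100)
E
```

```text
2.95 [0.4885 0.4096 0.1648] [-0.361  -1.0832  0.5707]
1743 [0.4849 0.4071 0.0985]
1.0 [7.6102 0.     0.    ]
[  0.4818  40.1138 -22.4136]
```

Call:
{"method": "play_rows", "body": {"plan": [[[0, 5, -2.8, 0.95, 0, 0], [0, 10, -5.6, 1.9, 0, 0], [0, 15, -8.4, 2.85, 0, 0], [0, 20, -11.2, 3.8, 0, 0], [0, 25, -14, 4.75, 0, 0]]]}}

```text
time_s: 3.68
tcp_pos: [0.5385, 0.1238, 0.1588]
ee_rot: [[-0.002, -0.917, -0.4], [-0.001, -0.4, 0.917], [-1.0, 0.003, -0.0]]
wrist_force: [1.3, 0.2, 0.5]
gripper_width: 0.496
```

```bash
cat >> h.py <<'E'
from scipy.spatial.transform import Rotation as Ro
def plan(s,t,ydeg):
    a=np.radians(ydeg); x=np.array([0,0,-1.]); y=np.array([np.cos(a),np.sin(a),0]); Rt=np.stack([x,y,np.cross(x,y)],1)
    Rc=np.array(s["ee_rot"])
    print("at",s["time_s"],s["tcp_pos"],"yang",np.degrees(np.arctan2(Rc[1,1],Rc[0,1])),"tilt",Rc[:2,0],"F",s["wrist_force"],"w",s["gripper_width"])
    print("cm",Rc.T@(np.array(t)-s["tcp_pos"])*100,"rot",Ro.from_matrix(Rc.T@Rt).as_rotvec(degrees=True)/10)
E
python3 - <<'E'
from station import r
from h import *
np.set_printoptions(precision=4,suppress=True)
plan(r.sense(),[.573,-.042,.16],175.3)
E
```

```text
at 3.675 [0.5385 0.1238 0.1588] yang -156.42280365836518 tilt [-0.0023 -0.0012] F [1.3497 0.2345 0.4927] w 0.4958387792736804
cm [ -0.1042   3.4679 -16.576 ] rot [ 2.8277 -0.0048 -0.014 ]
```

Call:
{"method": "play_rows", "body": {"plan": [[[0, 1, -3, 0.95, 0, 0], [0, 2, -6, 1.9, 0, 0], [0, 2.7, -8, 2.83, 0, 0], [0, 2.7, -8, 2.83, 0, 0]]]}}

```text
time_s: 4.18
tcp_pos: [0.546, 0.0404, 0.1588]
ee_rot: [[-0.003, -0.997, 0.079], [-0.001, 0.079, 0.997], [-1.0, 0.003, -0.001]]
wrist_force: [0.3, -0.0, -0.6]
gripper_width: 0.504
```

```bash
python3 - <<'E'
from station import r
from h import *
np.set_printoptions(precision=4,suppress=True)
s=r.sense();cw=r.get_calibration("wrist");p,d=r.capture("wrist");cv2.imwrite("pics/w3.png",p); np.save("pics/w3.npy",d)
plan(s,[.573,-.042,.16],175.3)
R=cloud(d,cw).reshape(-1,3)
ok=(R[:,0]>.51)&(R[:,0]<.63)&(R[:,1]>-.13)&(R[:,1]<.05)
for lab,zl,zh in(("rib",.0885,.1),("ledge",.072,.084)):
        P=R[ok&(R[:,2]>zl)&(R[:,2]<zh)]
        b=cv2.minAreaRect((P[:,:2]*1000).astype(np.float32))
        print(lab,len(P),np.median(P[:,2]),b)
print(proj([[.573,-.042,.094],[.669,.03,.06],[.635,.0725,.09]],cw))
E
```

```text
at 4.175 [0.546  0.0404 0.1588] yang 175.48960470917945 tilt [-0.0028 -0.0009] F [ 0.3218 -0.0302 -0.5854] w 0.5042093324935091
cm [-0.1176 -3.3438 -8.0008] rot [ 0.019  -0.0063 -0.0158]
rib 6228 0.0934328282553234 ((573.95166015625, -39.60753631591797), (90.00397491455078, 21.303157806396484), 85.98432922363281)
ledge 5492 0.07746349395867122 ((554.1962280273438, -38.43414306640625), (89.84336853027344, 20.435808181762695), 86.18183135986328)
[[252.6217 114.9087]
 [133.2526 239.1504]
 [177.706  311.6194]]
```

View pics/w3.png

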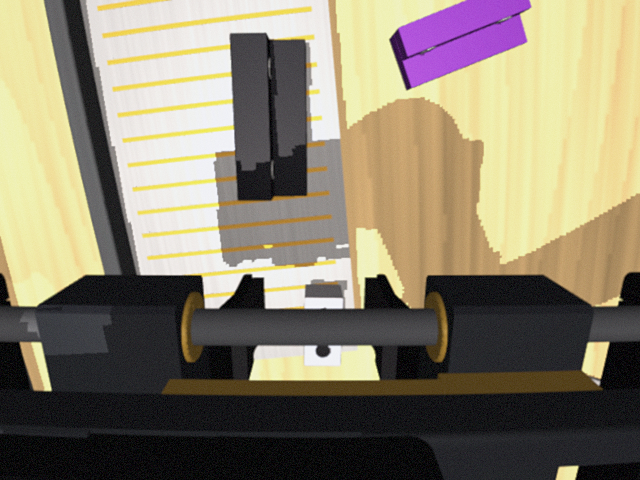

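Call:
{"method": "play_rows", "body": {"plan": [[[0, -2, -5, 0.05, 0, 0], [2, -3.4, -7.8, 0.05, 0, 0], [6, -3.4, -7.8, 0.05, 0, 0], [7.5, -3.4, -7.8, 0.05, 0, 0], [7.5, -3.4, -7.8, 0.05, 0, 0]]]}}

```text
time_s: 4.85
tcp_pos: [0.5741, -0.0378, 0.0844]
ee_rot: [[-0.003, -0.997, 0.083], [-0.001, 0.083, 0.997], [-1.0, 0.003, -0.001]]
wrist_force: [0.1, 0.2, -0.2]
gripper_width: 0.501
```

```bash
python3 - <<'E'
from station import r
from h import *
np.set_printoptions(precision=4,suppress=True)
s=r.sense();p,d=r.capture("scene");cv2.imwrite("pics/s4.png",cv2.resize(p[200:350,220:420],None,fx=4,fy=4,interpolation=cv2.INTER_CUBIC))
cw=r.get_calibration("wrist");p,d=r.capture("wrist");cv2.imwrite("pics/w4.png",p)
plan(s,[.5735,-.040,.083],176)
E
```

```text
at 4.85 [ 0.5741 -0.0378  0.0844] yang 175.2143059574922 tilt [-0.0026 -0.0008] F [ 0.1255  0.242  -0.2477] w 0.5005472055895797
cm [ 0.1412  0.0425 -0.224 ] rot [-0.0786 -0.0056 -0.0145]
```

View pics/s4.png

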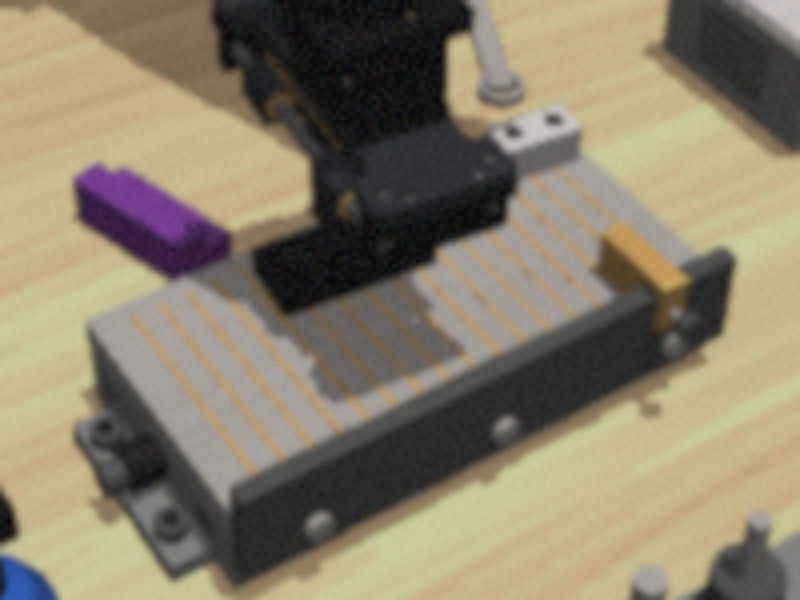

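View pics/w4.png

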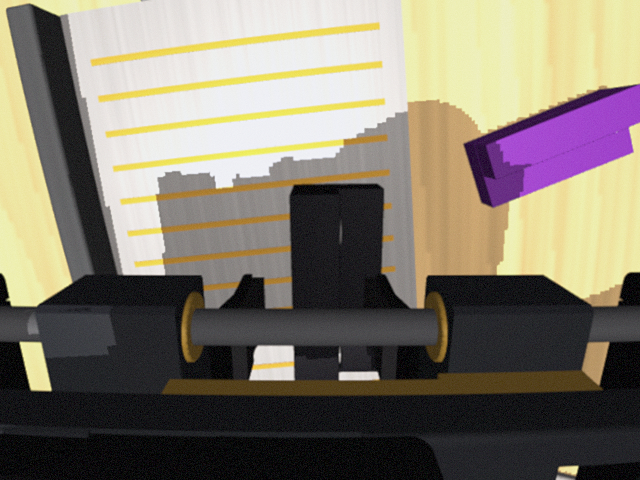

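Call:
{"method": "play_rows", "body": {"plan": [[[0.1, 0, -0.2, -0.08, 0, 0], [0.1, 0, -0.2, -0.08, 0, 0], [0.1, 0, -0.2, -0.08, 0, 0], [0.1, 0, -0.2, -0.08, 0, 0], [0.1, 0, -0.2, -0.08, 0, 0]]], "hand": 0}}

```text
time_s: 5.58
tcp_pos: [0.5746, -0.0404, 0.0849]
ee_rot: [[0.0, -0.997, 0.072], [-0.0, 0.072, 0.997], [-1.0, -0.0, -0.0]]
wrist_force: [-1.0, 0.4, 3.5]
gripper_width: 0.223
```

```bash
python3 - <<'E'
from station import r
from h import *
np.set_printoptions(precision=4,suppress=True)
s=r.sense()
plan(s,[.655,.0225,.083],181.5)
E
```

```text
at 5.575 [ 0.5746 -0.0404  0.0849] yang 175.8988834330998 tilt [ 0.0003 -0.0001] F [-0.9925  0.3912  3.5065] w 0.22314421631815043
cm [ 0.1938 -7.5737  6.8484] rot [-0.5601 -0.0003  0.0018]
```

Call:
{"method": "play_rows", "body": {"plan": [[[0, -2, 1.8, -0.15, 0, 0], [0, -4, 3.6, -0.3, 0, 0], [0, -6, 5.4, -0.45, 0, 0], [0, -7.2, 6.6, -0.56, 0, 0], [0, -7.2, 6.6, -0.56, 0, 0]]]}}

```text
time_s: 6.2
tcp_pos: [0.6529, 0.0214, 0.085]
ee_rot: [[0.004, -1.0, -0.027], [0.001, -0.027, 1.0], [-1.0, -0.004, 0.001]]
wrist_force: [1.4, 1.6, 4.1]
gripper_width: 0.222
```

```bash
python3 - <<'E'
from station import r
from h import *
np.set_printoptions(precision=4,suppress=True)
s=r.sense()
p,d=r.capture("top");cv2.imwrite("pics/t5.png",cv2.resize(p[165:265,255:420],None,fx=4.8,fy=4.8,interpolation=cv2.INTER_CUBIC))
cw=r.get_calibration("wrist");p,d=r.capture("wrist");cv2.imwrite("pics/w5.png",p)
p,d=r.capture("scene");cv2.imwrite("pics/s5.png",cv2.resize(p[200:350,220:420],None,fx=4,fy=4,interpolation=cv2.INTER_CUBIC))
plan(s,[.659,.0275,.083],181.5)
E
```

```text
at 6.2 [0.6529 0.0214 0.085 ] yang -178.4527937798454 tilt [0.0037 0.0009] F [1.409  1.6256 4.1241] w 0.2224285410367888
cm [ 0.2005 -0.6259  0.598 ] rot [0.0047 0.0045 0.0214]
```

View pics/t5.png

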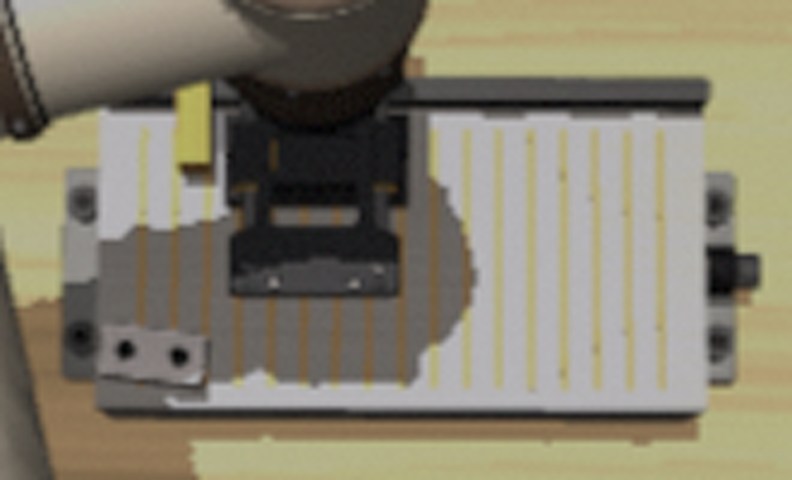

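View pics/w5.png

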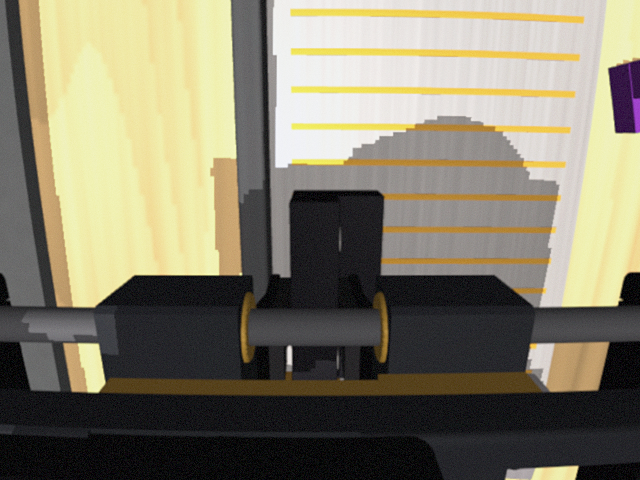

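View pics/s5.png

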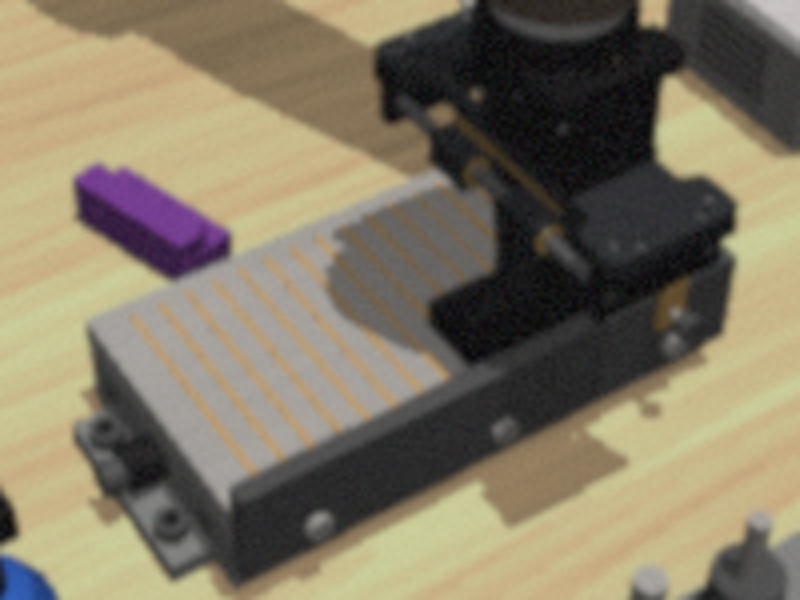

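Call:
{"method": "play_rows", "body": {"plan": [[[0, -0.2, 0.2, 0, 0, 0], [0, -0.3, 0.4, 0, 0, 0], [0, -0.3, 0.5, 0, 0, 0], [0, -0.3, 0.6, 0, 0, 0], [0, -0.3, 0.6, 0, 0, 0]]]}}

```text
time_s: 6.98
tcp_pos: [0.6532, 0.0252, 0.085]
ee_rot: [[-0.001, -1.0, -0.025], [-0.001, -0.025, 1.0], [-1.0, 0.001, -0.001]]
wrist_force: [0.4, -1.9, 4.3]
gripper_width: 0.226
```

Call:
{"method": "play_rows", "body": {"plan": [[[0, 0, 0.1, 0, 0, 0], [0, 0, 0.2, 0, 0, 0], [0, 0, 0.3, 0, 0, 0], [0, 0, 0.3, 0, 0, 0]]]}}

```text
time_s: 7.48
tcp_pos: [0.6533, 0.0279, 0.0849]
ee_rot: [[-0.001, -1.0, -0.026], [-0.002, -0.026, 1.0], [-1.0, 0.001, -0.002]]
wrist_force: [-0.1, -3.1, 6.1]
gripper_width: 0.226
```

Call:
{"method": "play_rows", "body": {"plan": [[[0, 0, 0, 0, 0, 0], [0, 0, 0, 0, 0, 0]]]}}

```text
time_s: 7.72
tcp_pos: [0.6532, 0.0279, 0.0849]
ee_rot: [[-0.001, -1.0, -0.025], [-0.002, -0.025, 1.0], [-1.0, 0.001, -0.001]]
wrist_force: [-0.9, -4.1, 5.2]
gripper_width: 0.223
```

Call:
{"method": "play_rows", "body": {"plan": [[[0, 0, 0.1, 0, 0, 0], [0, 0, 0.3, 0, 0, 0], [0, 0, 0.3, 0, 0, 0]]]}}

```text
time_s: 8.1
tcp_pos: [0.6531, 0.028, 0.0849]
ee_rot: [[-0.002, -1.0, -0.025], [-0.005, -0.025, 1.0], [-1.0, 0.002, -0.005]]
wrist_force: [1.4, -12.3, 4.5]
gripper_width: 0.221
```

Call:
{"method": "play_rows", "body": {"plan": [[[0, -0.2, 0, 0, 0, 0], [0, -0.4, 0, 0, 0, 0], [0, -0.4, 0, 0, 0, 0], [0, -0.4, 0, 0, 0, 0]]]}}

```text
time_s: 8.6
tcp_pos: [0.655, 0.028, 0.0849]
ee_rot: [[-0.007, -1.0, -0.025], [-0.006, -0.025, 1.0], [-1.0, 0.007, -0.005]]
wrist_force: [-3.7, -10.0, 8.5]
gripper_width: 0.227
```

Call:
{"method": "play_rows", "body": {"plan": [[[0, -0.2, 0, 0, 0, 0], [0, -0.3, 0, 0, 0, 0], [0, -0.3, 0, 0, 0, 0]]]}}

```text
time_s: 8.98
tcp_pos: [0.6578, 0.0281, 0.0849]
ee_rot: [[-0.007, -1.0, -0.025], [-0.006, -0.025, 1.0], [-1.0, 0.007, -0.005]]
wrist_force: [-3.5, -10.4, 8.3]
gripper_width: 0.227
```

Call:
{"method": "play_rows", "body": {"plan": [[[0, -0.1, 0, 0, 0, 0], [0, -0.2, 0, 0, 0, 0], [0, -0.2, 0, 0, 0, 0]]]}}

```text
time_s: 9.35
tcp_pos: [0.6598, 0.0281, 0.085]
ee_rot: [[-0.007, -1.0, -0.025], [-0.006, -0.025, 1.0], [-1.0, 0.007, -0.005]]
wrist_force: [-3.5, -10.9, 8.9]
gripper_width: 0.222
```

Call:
{"method": "play_rows", "body": {"plan": [[[0, -0.1, 0, 0, 0, 0], [0, -0.2, 0, 0, 0, 0], [0, -0.2, 0, 0, 0, 0]]]}}

```text
time_s: 9.72
tcp_pos: [0.6618, 0.0282, 0.085]
ee_rot: [[-0.007, -1.0, -0.025], [-0.006, -0.025, 1.0], [-1.0, 0.007, -0.005]]
wrist_force: [-4.3, -9.6, 7.8]
gripper_width: 0.221
```

Call:
{"method": "play_rows", "body": {"plan": [[[0, -0.1, 0, 0, 0, 0], [0, -0.2, 0, 0, 0, 0], [0, -0.2, 0, 0, 0, 0]]]}}

```text
time_s: 10.1
tcp_pos: [0.6629, 0.0282, 0.0849]
ee_rot: [[-0.009, -1.0, -0.025], [-0.006, -0.025, 1.0], [-1.0, 0.009, -0.006]]
wrist_force: [-5.4, -11.1, 10.2]
gripper_width: 0.226
```

Call:
{"method": "play_rows", "body": {"plan": [[[0, -0.1, 0, 0, 0, 0], [0, -0.2, 0, 0, 0, 0], [0, -0.2, 0, 0, 0, 0]]]}}

```text
time_s: 10.48
tcp_pos: [0.663, 0.0282, 0.0849]
ee_rot: [[-0.014, -1.0, -0.025], [-0.006, -0.024, 1.0], [-1.0, 0.014, -0.006]]
wrist_force: [-9.7, -8.2, 12.2]
gripper_width: 0.226
```

```bash
python3 - <<'E'
from station import r
from h import *
p,d=r.capture("wrist");cv2.imwrite("pics/w6.png",p)
p,d=r.capture("scene");cv2.imwrite("pics/s6.png",cv2.resize(p[200:350,220:420],None,fx=4,fy=4,interpolation=cv2.INTER_CUBIC))
E
```

```text
(no output)
```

View pics/w6.png

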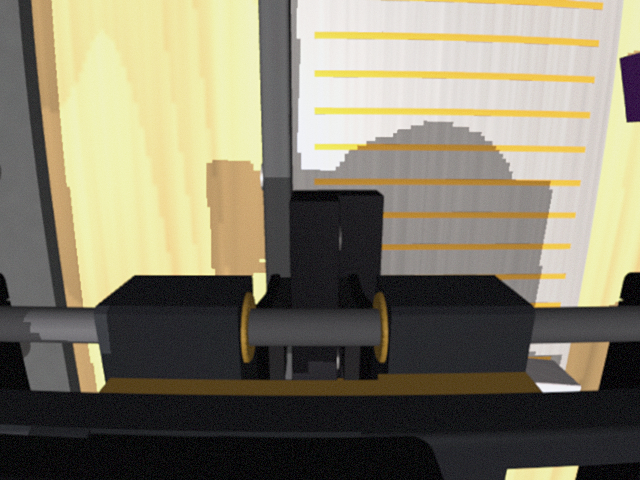

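View pics/s6.png

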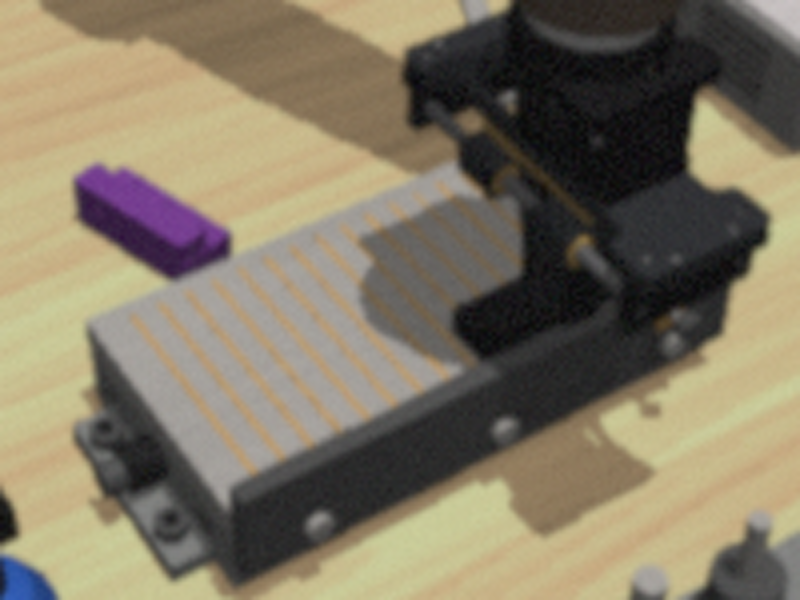

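Call:
{"method": "play_rows", "body": {"plan": [[[-0.2, 0.1, 0, 0, 0, 0], [-0.2, 0.1, 0, 0, 0, 0]]]}}

```text
time_s: 10.82
tcp_pos: [0.6629, 0.0282, 0.0849]
ee_rot: [[-0.012, -1.0, -0.024], [-0.006, -0.024, 1.0], [-1.0, 0.012, -0.005]]
wrist_force: [-4.5, -10.2, 3.4]
gripper_width: 0.224
```

Call:
{"method": "play_rows", "body": {"plan": [[[0, 0, 0, 0, 0, 0], [0, 0, 0, 0, 0, 0]]], "hand": 0.42}}

```text
time_s: 11.08
tcp_pos: [0.667, 0.0327, 0.0855]
ee_rot: [[-0.001, -1.0, -0.025], [0.0, -0.025, 1.0], [-1.0, 0.001, 0.0]]
wrist_force: [0.1, -0.4, -0.0]
gripper_width: 0.366
```

Call:
{"method": "play_rows", "body": {"plan": [[[-2, 0, 0, 0, 0, 0], [-6, 0, 0, 0, 0, 0], [-8, 0, 0, 0, 0, 0]]]}}

```text
time_s: 11.45
tcp_pos: [0.6687, 0.0336, 0.1686]
ee_rot: [[0.003, -1.0, -0.027], [0.001, -0.027, 1.0], [-1.0, -0.003, 0.001]]
wrist_force: [-0.2, 0.5, -0.4]
gripper_width: 0.423
```

```bash
python3 - <<'E'
from station import r
from h import *
np.set_printoptions(precision=4,suppress=True)
s=r.sense();print(s["joints"])
cw=r.get_calibration("wrist");p,d=r.capture("wrist");cv2.imwrite("pics/w7.png",p)
plan(s,[.600,.027,.165],91.5)
E
```

```text
[ 16.6821  28.4167   2.7926  -0.0037 -64.1726 -15.146 ]
at 11.45 [0.6687 0.0336 0.1686] yang -178.46563947135732 tilt [0.0034 0.0011] F [-0.1801  0.5297 -0.35  ] w 0.42269714644571005
cm [ 0.3313  6.8889 -0.4757] rot [9.0034 0.0198 0.0109]
```

View pics/w7.png

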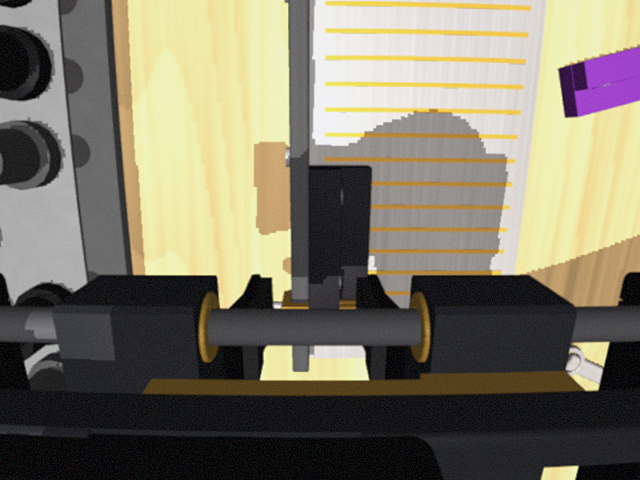

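Call:
{"method": "play_rows", "body": {"plan": [[[0, 2, 0, 1, 0, 0], [0, 4, 0, 2, 0, 0], [0, 5.5, 0, 3, 0, 0], [0, 6.5, -0.3, 4, 0, 0], [0, 6.9, -0.5, 5, 0, 0]]], "hand": 0}}

```text
time_s: 12.12
tcp_pos: [0.5979, 0.0264, 0.1656]
ee_rot: [[-0.001, -0.658, 0.753], [0.0, 0.753, 0.658], [-1.0, 0.001, -0.001]]
wrist_force: [-0.4, 1.1, -0.5]
gripper_width: 0.018
```

Call:
{"method": "play_rows", "body": {"plan": [[[0, 0, 0, 1, 0, 0], [0, 0, 0, 2, 0, 0], [0, 0, 0, 3, 0, 0], [0, 0, 0, 4, 0, 0], [0, 0, 0, 4, 0, 0]]]}}

```text
time_s: 12.75
tcp_pos: [0.5985, 0.0263, 0.1655]
ee_rot: [[-0.001, -0.028, 1.0], [0.0, 1.0, 0.028], [-1.0, 0.0, -0.001]]
wrist_force: [0.7, 0.2, 0.4]
gripper_width: 0.004
```

```bash
python3 - <<'E'
from station import r
from h import *
np.set_printoptions(precision=4,suppress=True)
s=r.sense();print(s["joints"])
cw=r.get_calibration("wrist");p,d=r.capture("wrist");cv2.imwrite("pics/w8.png",p);np.save("pics/w8.npy",d)
pt,dt=r.capture("top");cv2.imwrite("pics/t8.png",cv2.resize(pt[165:265,255:420],None,fx=4.8,fy=4.8,interpolation=cv2.INTER_CUBIC))
plan(s,[.640,.027,.11],91.5)
R=cloud(d,cw).reshape(-1,3)
for lab,zl,zh in(("rib",.089,.1),("ledge",.072,.079)):
        P=R[(R[:,2]>zl)&(R[:,2]<zh)&(R[:,0]>.62)&(R[:,0]<.668)&(R[:,1]>-.04)&(R[:,1]<.068)]
        b=cv2.minAreaRect((P[:,:2]*1000).astype(np.float32))
        print(lab,len(P),np.median(P[:,2]),b, P.min(0),P.max(0))
E
```

```text
[  17.9704   22.1497   -7.9796   -0.0401  -59.9237 -106.3315]
at 12.75 [0.5985 0.0263 0.1655] yang 91.61878666074355 tilt [-0.0011  0.0003] F [0.7012 0.2009 0.4052] w 0.004092462645420724
cm [ 5.5484 -0.0522  4.1531] rot [ 0.0119 -0.0061 -0.0018]
rib 7 0.09338364253173216 ((665.9248046875, 28.271413803100586), (4.106337547302246, 0.0003737136721611023), 1.6579875946044922) [0.6639 0.0282 0.0927] [0.668  0.0283 0.0938]
ledge 17 0.07714259534963429 ((637.6767578125, 27.448274612426758), (10.611641883850098, 0.0011845527915284038), 1.6609646081924438) [0.6324 0.0273 0.0744] [0.643  0.0276 0.0782]
```

View pics/w8.png

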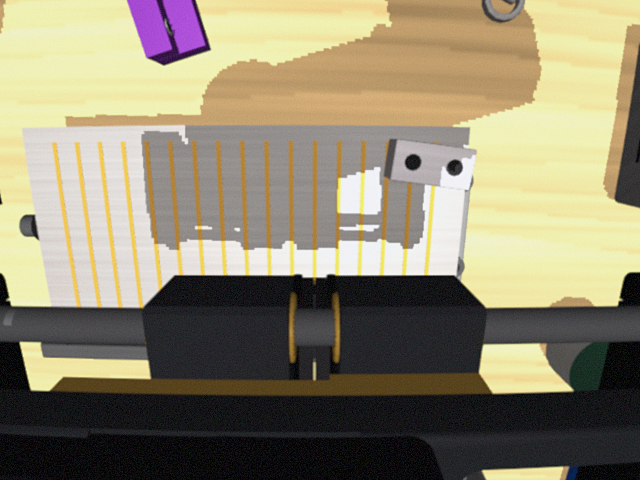

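View pics/t8.png

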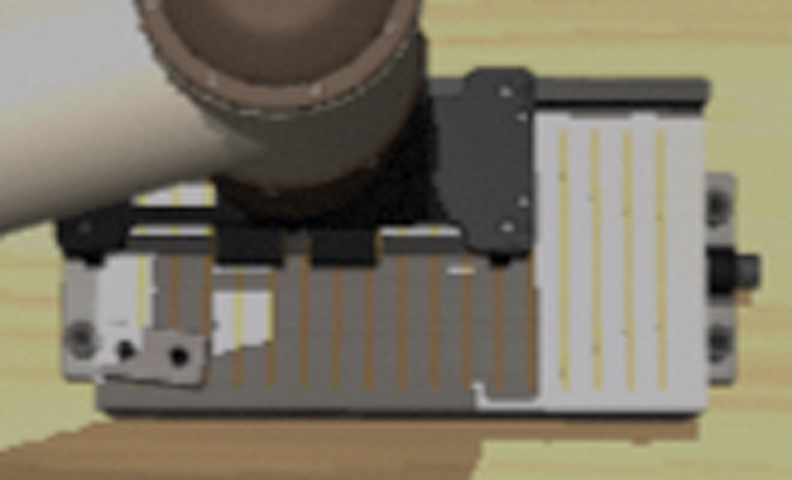

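Call:
{"method": "play_rows", "body": {"plan": [[[2, 0, 4.1, 0, 0, 0], [5, 0, 4.1, 0, 0, 0], [7, 0, 4.1, 0, 0, 0], [8, 0, 4.1, 0, 0, 0], [8, 0, 4.1, 0, 0, 0]]]}}

```text
time_s: 13.48
tcp_pos: [0.6396, 0.027, 0.0859]
ee_rot: [[-0.001, -0.027, 1.0], [-0.0, 1.0, 0.027], [-1.0, -0.0, -0.001]]
wrist_force: [0.5, 0.1, 0.7]
gripper_width: 0.008
```

```bash
python3 - <<'E'
from station import r
from h import *
np.set_printoptions(precision=4,suppress=True)
s=r.sense()
p,d=r.capture("scene");cv2.imwrite("pics/s9.png",cv2.resize(p[200:350,220:420],None,fx=4,fy=4,interpolation=cv2.INTER_CUBIC))
plan(s,[.640,.027,.078],91.5)
E
```

```text
at 13.475 [0.6396 0.027  0.0859] yang 91.54901859706754 tilt [-0.0011 -0.0004] F [0.5416 0.1226 0.7199] w 0.007512819967197815
cm [0.7926 0.0038 0.0415] rot [ 0.0049 -0.0062  0.0021]
```

View pics/s9.png

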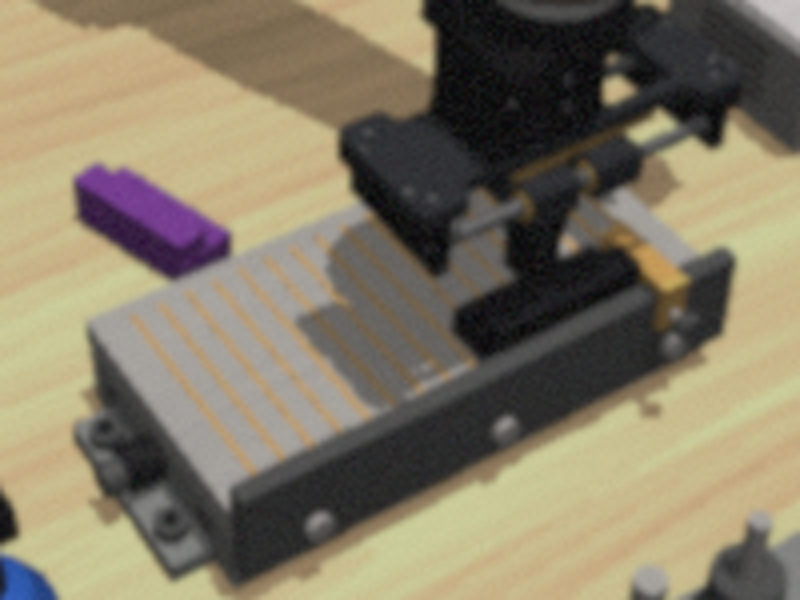

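The jaw lies along the rail with its left end at the brass stop. The shut fingers stand above the ledge at its middle, at crop (535,240). Now I press into the step.

Call:
{"method": "play_rows", "body": {"plan": [[[0.4, 0, 0.1, 0, 0, 0], [0.8, 0, 0.2, 0, 0, 0], [1.0, 0, 0.3, 0, 0, 0], [1.0, 0, 0.4, 0, 0, 0], [1.0, 0, 0.4, 0, 0, 0]]]}}

```text
time_s: 14.15
tcp_pos: [0.6419, 0.027, 0.0785]
ee_rot: [[-0.004, -0.026, 1.0], [-0.001, 1.0, 0.026], [-1.0, -0.001, -0.004]]
wrist_force: [-7.9, 1.3, 11.4]
gripper_width: 0.004
```

Call:
{"method": "play_rows", "body": {"plan": [[[0.1, 0, 0.1, 0, 0, 0], [0.2, 0, 0.2, 0, 0, 0], [0.2, 0, 0.3, 0, 0, 0], [0.2, 0, 0.3, 0, 0, 0]]]}}

```text
time_s: 14.65
tcp_pos: [0.6419, 0.027, 0.0784]
ee_rot: [[-0.01, -0.027, 1.0], [-0.002, 1.0, 0.027], [-1.0, -0.001, -0.01]]
wrist_force: [-18.7, 4.3, 24.1]
gripper_width: 0.007
```

Call:
{"method": "play_rows", "body": {"plan": [[[0, 0.2, 0, 0, 0, 0], [0, 0.4, 0, 0, 0, 0], [0, 0.4, 0, 0, 0, 0]]]}}

```text
time_s: 15.02
tcp_pos: [0.6419, 0.0272, 0.0784]
ee_rot: [[-0.011, -0.026, 1.0], [-0.007, 1.0, 0.026], [-1.0, -0.006, -0.011]]
wrist_force: [-15.4, -8.3, 22.7]
gripper_width: 0.001
```

```bash
python3 - <<'E'
from station import r
from h import *
np.set_printoptions(precision=4,suppress=True)
s=r.sense()
plan(s,[.640,.027,.078],91.5)
ct=r.get_calibration("top");cs=r.get_calibration("scene")
p,d=r.capture("scene");cv2.imwrite("pics/s10.png",cv2.resize(p[230:310,310:420],None,fx=7,fy=7,interpolation=cv2.INTER_CUBIC))
R=cloud(d,cs).reshape(-1,3)
P=R[(R[:,2]>.0895)&(R[:,2]<.099)&(R[:,0]>.648)&(R[:,0]<.685)&(R[:,1]>-.04)&(R[:,1]<.068)]
print(len(P),np.median(P,0),cv2.minAreaRect((P[:,:2]*1000).astype(np.float32)))
p,d=r.capture("top");cv2.imwrite("pics/t10.png",cv2.resize(p[150:350,90:430],None,fx=2.3,fy=2.3,interpolation=cv2.INTER_CUBIC))
E
```

```text
at 15.025 [0.6419 0.0272 0.0784] yang 91.50935543019908 tilt [-0.0106 -0.0066] F [-15.3991  -8.2786  22.7372] w 0.0009957824274571237
cm [ 0.04   -0.0171 -0.1912] rot [ 0.0007 -0.0615  0.0362]
391 [0.6629 0.0227 0.0958] ((660.3278198242188, 24.132266998291016), (24.361204147338867, 87.54776000976562), 0.2608053982257843)
```

View pics/s10.png

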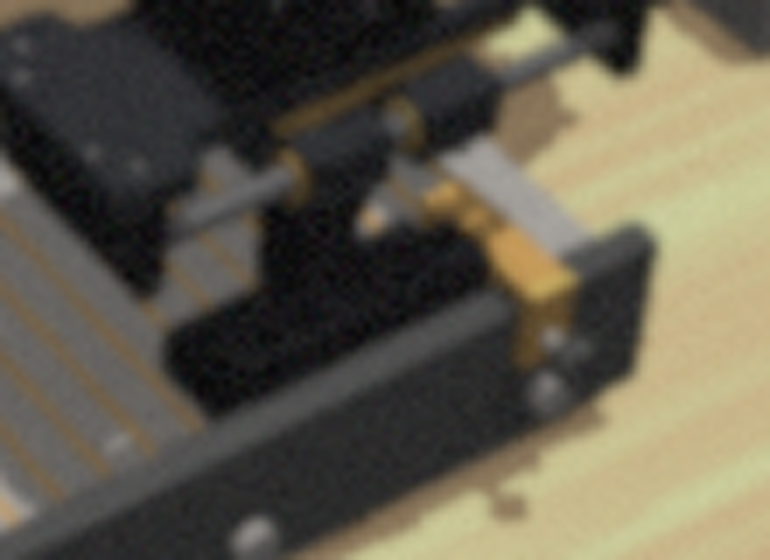

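View pics/t10.png

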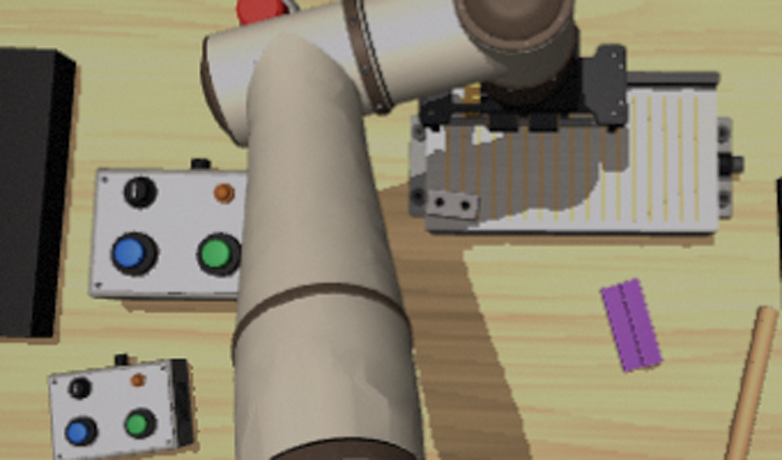

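Call:
{"method": "play_rows", "body": {"plan": [[[0, 0.2, 0.1, 0, 0, 0], [0, 0.3, 0.2, 0, 0, 0], [0, 0.3, 0.2, 0, 0, 0]]]}}

```text
time_s: 15.5
tcp_pos: [0.6419, 0.0277, 0.0784]
ee_rot: [[-0.016, -0.025, 1.0], [-0.01, 1.0, 0.025], [-1.0, -0.01, -0.016]]
wrist_force: [-17.4, -14.1, 24.8]
gripper_width: 0.006
```

Call:
{"method": "play_rows", "body": {"plan": [[[0, 0.2, 0, 0, 0, 0], [0, 0.2, 0, 0, 0, 0], [0, 0.2, 0, 0, 0, 0]]]}}

```text
time_s: 15.88
tcp_pos: [0.6418, 0.0296, 0.0783]
ee_rot: [[-0.016, -0.025, 1.0], [-0.01, 1.0, 0.025], [-1.0, -0.01, -0.016]]
wrist_force: [-18.9, -14.0, 24.9]
gripper_width: 0.004
```

```bash
python3 - <<'E'
from station import r
from h import *
np.set_printoptions(precision=4,suppress=True)
p,d=r.capture("scene");b=cv2.resize(p[230:310,310:420],None,fx=7,fy=7,interpolation=cv2.INTER_CUBIC);cv2.imwrite("pics/s11.png",b)
a=cv2.imread("pics/s10.png")
def edge(im): # jaw right end: pixels
    g=cv2.GaussianBlur(cv2.cvtColor(im,cv2.COLOR_BGR2GRAY),(5,5),2)
    out=[]
    for y in range(345,385,8):
        row=g[y,120:260].astype(int); i=np.argmax(row<60); out.append(120+i if (row<60).any() else -1)
    return out
print(edge(a),edge(b))
E
```

```text
[np.int64(164), np.int64(163), np.int64(163), np.int64(165), np.int64(170)] [np.int64(165), np.int64(163), np.int64(163), np.int64(165), np.int64(170)]
```

View pics/s11.png

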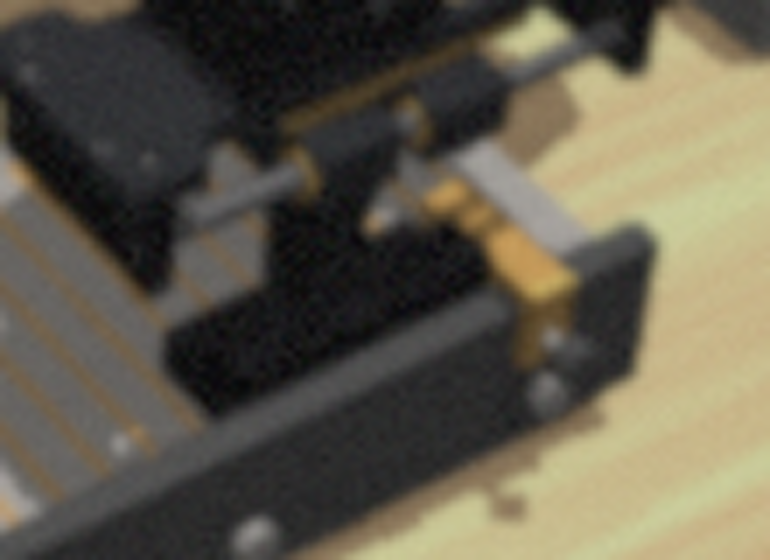

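The jaw did not move between the two pictures: its right end stays at x≈163–170 in the crop. So it sits against the stop and the finger only slid along the step. I ease off most of the sideways force and keep the diagonal push.

Call:
{"method": "play_rows", "body": {"plan": [[[0, -0.2, 0.1, 0, 0, 0], [0, -0.3, 0.1, 0, 0, 0], [0, -0.3, 0.1, 0, 0, 0], [0, -0.3, 0.1, 0, 0, 0], [0, -0.3, 0.1, 0, 0, 0]]]}}

```text
time_s: 16.55
tcp_pos: [0.6419, 0.0295, 0.0784]
ee_rot: [[-0.017, -0.026, 1.0], [-0.007, 1.0, 0.026], [-1.0, -0.006, -0.017]]
wrist_force: [-21.4, -4.5, 26.1]
gripper_width: 0.006
```

Call:
{"method": "play_rows", "body": {"plan": [[[0, 0, 0, 0, 0, 0], [0, 0, 0, 0, 0, 0], [0, 0, 0, 0, 0, 0], [0, 0, 0, 0, 0, 0]]]}}

```text
time_s: 17.05
tcp_pos: [0.6419, 0.0295, 0.0784]
ee_rot: [[-0.017, -0.026, 1.0], [-0.007, 1.0, 0.026], [-1.0, -0.006, -0.017]]
wrist_force: [-22.1, -4.3, 26.3]
gripper_width: 0.003
```

```bash
python3 - <<'E'
from station import r
from h import *
np.set_printoptions(precision=4,suppress=True)
s=r.sense();plan(s,[.642,.0275,.078],91.5)
p,d=r.capture("scene");cv2.imwrite("pics/s12.png",p)
print(r.sense()["wrist_force"],r.sense()["joint_velocities"])
E
```

```text
at 17.05 [0.6419 0.0295 0.0784] yang 91.48277347301132 tilt [-0.0169 -0.0067] F [-22.0534  -4.3474  26.3439] w 0.003007544838852107
cm [ 0.0402 -0.2009  0.0051] rot [-0.002  -0.0977  0.0357]
[-22.8074  -5.0487  27.0463] [ 0.0335  0.1646 -0.0218 -0.0261 -0.0345 -0.0339]
```

View pics/s12.png

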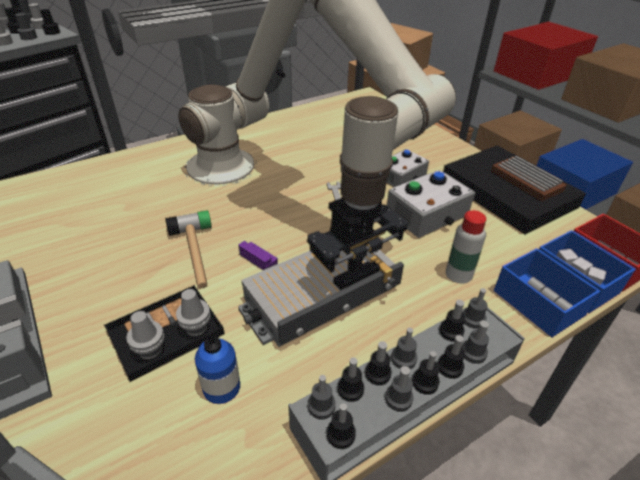

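The push is steady and the other things look undisturbed, so I hand it in.

```bash
python3 - <<'E'
from station import r
print(r.finish_job())
E
```

```text
the job is handed in; nothing more can be done
None
```

The blank is home: back face against the rail, left end against the brass stop, with the arm still pushing. I handed the job in at about 17 s of the 72 s allowed; no verdict was reported.

- **Release button:** I pressed the blue button on the large box until it bottomed (about 16 N at a measured tip height of 96 mm), then lifted clear before touching the blank. I did not look at the cap again afterwards to confirm it had risen. The green button was not touched.
- **Bringing it home:** I gripped the black jaw by its rib, turned it about 6° and slid it over. It met the stop first (about 12 N sideways), then the rail (about 10 N). I then let go and set the shut fingers in the step.
- **Final push:** the fingers hold a steady diagonal push of about 27 N down and 22 N into the rail, plus about 5 N towards the stop.

**Last checks:**
- An extra 14 N sideways push made the fingers slip along the step by about 2 mm, but the jaw's right end stayed at the same pixels. So the jaw is seated against the stop.
- In the last picture the other things looked unmoved.
- The rail contact came about 4 mm further out than my first camera estimate. I put that down to measurement error and went by the contact forces.
- I did not measure the remaining gap along the rail directly, because the gripper hid most of it from above.

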